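# Flip the ratchet over and tighten the dolly's loose caster nut

### The job

The dolly lies upside down on the bench with a ratchet on its one loose caster nut, but the ratchet is set to loosen. Flip the red reversing lever over so that the ratchet drives clockwise (seen from above), and work the handle to and fro until the nut comes up against its washer. Then nip it up with a steady pull of about 1.4 N·m (11 N at the middle of the blue grip), well short of 2 N·m, and let go, leaving the ratchet on the nut, still set to tighten, and the things round about where they are.

Things in the scene. Friction and masses are not known exactly. Their poses are not given: they have to be found in the camera images.
- dolly: Plywood dolly with a blue rim, 360 x 520 mm, fixed, lying upside down; origin under the middle of its deck, x across its short side, y along its long side, z up. Deck 24 mm thick. Four swivel casters stand on it at x = +-115, y = +-185 mm; their wheels reach up to 121 mm above the bench.
- nut: Loose nut of the near left caster with the socket over it, turning as one; origin on its upright axis 27 mm above the bench. Clockwise from above tightens. It turns against a light drag (0.1 to 0.4 N·m) until it bears on its washer after 0.8 to 1.8 rad, unknown beforehand; from there the torque climbs about 4 N·m per rad of the handle, which springs back when let go.
- ratchet: Steel ratchet, captive on the socket, turning only about the nut's upright axis. Origin on that axis, half-way up the head, 101 mm above the bench; x along the handle to its grip, z up, y to the left of x. Pear-shaped head: 47 mm across at the axis, top 11 mm above the origin, narrowing to 31 mm at x = 40 mm and ending at x = 56 mm. Drive gear of 18 teeth: up to 0.35 rad of play before it drives.
- grip (a point): Middle of the blue grip, a level bar 24 mm thick, on its axis, 130 mm from the nut's axis; the grip runs from 84 to 178 mm. Seen from above the handle can point from 0.42 to 2.35 rad clockwise of the dolly's x axis (there it meets the caster's wheel); the rest of the first stroke is not enough, so it must be swung back at least once.
- reverser (a joint): Angle of the red lever, rad. Negative (-0.27 to -0.05, as it starts): leaning to the ratchet's -y side, set to loosen. Positive (0.05 to 0.27): leaning to its +y side, the right as seen from the grip end looking to the head, set to tighten. A spring throws it over past the middle (2 to 4 N at the tip). It rests near 0.1 while the pawl rides on a tooth, until the handle moves.
- lever_tip (a point): Near the free end of the red lever on top of the head, half-way up it. The lever is 6.5 mm thick, from 12.5 to 24.5 mm above the ratchet's origin. It turns about an upright pivot 40 mm from the nut's axis towards the grip and points back over the head, ending 38 mm from the pivot. This point is 35 mm from the pivot and moves up to 9 mm to either side of the handle's line.
- nut_tray: Yellow open tray of spare nuts, 60 x 90 x 26 mm, on the deck; origin under its middle. Leave it.
- spanner: Open-ended spanner, 150 mm, lying on the deck. Leave it.
- lube_can: Green can, 52 mm across, 135 mm high, standing on the bench beside the dolly; origin under its middle. Leave it.
- spare_wheel: Spare caster wheel, 75 mm across, 28 mm thick, lying flat on the bench beside the dolly; origin under its middle. Leave it.

How it is judged:
By the outcome, as a careful person would: the job done as asked, in the order asked, and still so for the second after the job is handed in, with the robot touching nothing.
It also fails if it takes over 72 s, if anything falls off the work surface, if the arm or the gripper's body presses on something with over 40 N, if the wrist force passes 120 N, or if a joint passes its speed limit or range.

### The arm

A 6-joint arm with a two-finger parallel gripper is mounted at the origin on the work surface. World frame = base frame: x ahead of the robot, y to its left, z up, the work surface at z = 0. Lengths are in m, angles in rad, forces in N, time in s.
With the tool pointing down it reaches from about 0.3 to 0.775 m from the base axis. Payload 14.6 kg.
Tool frame: the origin (TCP) lies at the very end of the fingers, on their centre line; the grasp point (between the pads) lies 19 mm behind it (ctrl.hold_point_z is the z of the grasp point in the tool frame, in m); z points along the fingers, y is the direction in which the jaws open and shut (so a half turn about z gives the same grasp; the last joint's range is limited). The gripper opens to 94 mm and grips with 3 to 60 N. Pads are 16 mm wide; open, the fingers measure 119 mm over their backs; the gripper's body (75 mm by 177 mm) begins 78 mm behind the grasp point.
Start: joints at [-1.236, 0.3, 1.521, -0, 1.321, -0.067], TCP at [0.215, -0.506, 0.205] pointing down, gripper open.
Joint ranges: [-3.03, 3.03], [-0.79, 2.21], [0.23, 2.52], [-1.04, 4.18], [0, 3.07], [-2.55, 2.55]. Speed limits (rad/s): [2.22, 2.22, 2.57, 3.14, 3.14, 3.14].

### API

Orientations are given as [roll, pitch, yaw] about the fixed x, y, z axes, in that order (R = Rz(yaw) Ry(pitch) Rx(roll)).
In Python, from station import ctrl, cams, hand_in gives the robot as it stands.
- The arm moves only by the tool servo_tool, never from a script. Its argument "rows" is a list of rows, each a list of 7 numbers: the shift along the world's x, y, z in m, then the turn, a rotation vector about the world's x, y, z in rad, then the gripper command: -1 is shut, 1 is fully open, values between are in proportion. A call has exactly 8 rows; each row is the pose to reach, as a shift and turn from the pose measured when the call began; what a row does not reach only later rows make up. A row lasts 1/12 s, in which the tool goes at most 41.7 mm and 7.16 degrees, less where a joint would pass 70% of its speed; a pose out of reach is approached as far as the arm can. A call with a gripper value outside its range is refused whole. The fingers move at their own pace and stop on an object; "newtons" is the grip in N (left out, the last holds). Time passes only in rows, so rows that repeat a pose let the fingers close, or fill a call up. It gives the time, the measured TCP pose, the force and the opening at its end, in the units of the state.
- ctrl.get_obs(): the state, without advancing time (a new reading comes with each control period).
- cams.camera(name): name is "scene" or "top" or "wrist"; returns a dict with "image" (400x640x3 uint8, red, green, blue), "depth" (400x640 float32, m along the optical axis (not along the pixel's ray), 0 where there is no reading), "fx", "fy", "cx", "cy" (pixels), "dist_coeffs" ([k1, k2, p1, p2, k3] as OpenCV has them; the pictures are not rectified), "rvec" (rotation vector, rad) and "tvec" (3), from world to camera coordinates, as OpenCV has them; the wrist camera has in their place "hand_eye" (4x4, takes a point from camera to tool coordinates, whose origin is the TCP and whose axes are the flange's). Camera axes: x right, y down, z forward; pixel columns grow to the right and rows downward; lengths in m; the calibration is good to about 2 mm. A picture is of the moment at which its call begins: read the wrist's pose just before it.
- hand_in(): hands the job in, once; it reports no verdict.
Trained networks look in a picture, given as the dict that the camera call returned (one of the last four; its "shot" number tells which), for a name from the list of things; names that differ only in an ending like _2 or _b are one class to them, and where a whole thing is asked for, a point or a joint stands for the part that bears it (a point fixed in the world has none). Each returns a list of dicts, best first, with "p" (0 to 1); they miss things now and then, are a little off and sometimes report something else, mostly with a low value. They report only what shows in the picture. A call takes as long as a camera call.
- cams.spot_in(picture, name): "box" ([left, top, right, bottom] as shares, 0 to 1, of the picture: columns of its width, rows of its height, round what is visible of it).
- cams.place_of(picture, name): "at" ([column, row] as shares, 0 to 1, of the picture: columns of its width, rows of its height: a listed point, or the origin of a listed thing).
The state is a dict: "time_s": time; "qpos": joint angles; "joint_vel": joint speeds; "tau": joint torques, N m; "ee_pos": TCP position; "eef_rot": TCP orientation; "force": force on the tool from outside, world axes, zero at the start; "moment": the same for the moment, N m; "grip_width": finger opening in m.
Only numpy, scipy, OpenCV 4.12 (cv2) and the standard library are available. Lean on these libraries where they do the work, as an engineer would, in place of code of your own. Each camera call takes 0.05 s, during which the arm holds its last target.

## Working session

There is one attempt and no reset: what is moved stays moved. The work goes in short steps, Python scripts to look and compute and a tool call to move; the robot and the scene stay as the last step left them, time stands still between calls to the robot, and variables do not carry over. Pictures are saved under pics/ and viewed, and the job is handed in when it is done.

Besides the shell and the picture viewer there is one more tool, called after "Call:" by a JSON object that holds its "op" and its "data", one argument or row to a line. servo_tool: Moves the arm, as the interface text tells. Its arguments: {"type":"object","properties":{"rows":{"type":"array"},"newtons":{"type":"number"}},"required":["rows"]}

```bash
ls; mkdir -p pics; cat > h.py <<'E'
import numpy as np, cv2
from station import ctrl, cams, hand_in
from scipy.spatial.transform import Rotation as R
def save(p,name,crop=None,scale=1):
    im=p["image"][:,:,::-1]
    if crop: im=im[crop[1]:crop[3],crop[0]:crop[2]]
    if scale!=1: im=cv2.resize(im,None,fx=scale,fy=scale,interpolation=cv2.INTER_CUBIC)
    cv2.imwrite("pics/"+name,im)
def cam_pose(p,obs=None):
    "R,t camera->world"
    if "hand_eye" in p:
        H=np.array(p["hand_eye"]);Rt=R.from_euler('xyz',obs["eef_rot"]).as_matrix()
        return Rt@H[:3,:3], Rt@H[:3,3]+np.array(obs["ee_pos"])
    Rc=cv2.Rodrigues(np.array(p["rvec"],float))[0]
    return Rc.T, -Rc.T@np.array(p["tvec"],float).ravel()
def K(p): return np.array([[p["fx"],0,p["cx"]],[0,p["fy"],p["cy"]],[0,0,1.]])
def ray(p,uv,obs=None):
    n=cv2.undistortPoints(np.array([[uv]],float),K(p),np.array(p["dist_coeffs"],float))[0,0]
    Rc,c=cam_pose(p,obs); return c, Rc@np.array([n[0],n[1],1.])
def atz(p,uv,z,obs=None):
    c,d=ray(p,uv,obs); return c+d*(z-c[2])/d[2]
def atdepth(p,uv,obs=None):
    c,d=ray(p,uv,obs); u,v=int(round(uv[0])),int(round(uv[1]))
    return c+d*p["depth"][v,u]
def tri(rs):
    A=np.zeros((3,3));b=np.zeros(3)
    for c,d in rs:
        d=d/np.linalg.norm(d);P=np.eye(3)-np.outer(d,d);A+=P;b+=P@c
    x=np.linalg.solve(A,b); return x,[np.linalg.norm((np.eye(3)-np.outer(d,d)/(d@d))@(x-c)) for c,d in rs]
def proj(p,X,obs=None):
    Rc,c=cam_pose(p,obs); X=np.atleast_2d(X); 
    return cv2.projectPoints(X.astype(float),cv2.Rodrigues(Rc.T)[0],-Rc.T@c,K(p),np.array(p["dist_coeffs"],float))[0][:,0]
E
cat > a.py <<'E'
from h import *
o=ctrl.get_obs(); print(o)
names=["dolly","nut","ratchet","grip","reverser","lever_tip","nut_tray","spanner","lube_can","spare_wheel"]
P={}
for n in ["scene","top","wrist"]:
    p=cams.camera(n); save(p,n+"0.png"); print(n,cam_pose(p,o)[1],p["fx"])
    for k in names:
        r=cams.place_of(p,k)
        if r:
            uv=np.array(r[0]["at"])*[640,400]; P.setdefault(k,[]).append((n,ray(p,uv,o)))
            print(n,k,round(r[0]["p"],2),uv.round(1))
for k,v in P.items():
    if len(v)>1: 
        x,e=tri([a[1] for a in v]); print(k,[a[0] for a in v],x.round(4),np.round(e,4))
E
python3 a.py
```

```text
pics
{'time_s': 0.0, 'qpos': array([-1.23558552e+00,  3.00473510e-01,  1.52157986e+00,  1.56510649e-06,
        1.32067810e+00, -6.66022315e-02]), 'joint_vel': array([-0.00049529, -0.00036014,  0.00021303,  0.00040795, -0.00059276,
       -0.00078393]), 'tau': array([-2.36670840e-04, -5.31808877e+01, -3.52735412e+01,  7.08030956e-02,
        2.44483317e-02, -9.98908945e-05]), 'ee_pos': array([ 0.21501009, -0.50595286,  0.20488552]), 'eef_rot': array([-3.14045646e+00, -7.73042010e-05,  4.01812602e-01]), 'force': array([-0.15243277,  0.96277331,  0.61188734]), 'moment': array([-0.00156213,  0.05787013,  0.01322309]), 'grip_width': 0.09385798377112947}
scene [ 0.95800872 -0.54441687  1.04321136] 372.34487441213275
scene dolly 0.81 [315.7 238.7]
scene nut 0.61 [323. 186.]
scene ratchet 0.8 [326.1 169.3]
scene grip 0.7 [293.1 190.5]Traceback (most recent call last):
  File "a.py", line 8, in <module>
    r=cams.place_of(p,k)
ValueError: it knows: dolly, grip, lever_tip, lube_can, nut, nut_tray, ratchet, spanner, spare_wheel
```

```bash
sed -i 's/"reverser",//' a.py; python3 a.py
```

```text
{'time_s': 0.25, 'qpos': array([-1.23560278e+00,  3.00175203e-01,  1.52121126e+00, -2.95310170e-05,
        1.32067981e+00, -6.66250260e-02]), 'joint_vel': array([-0.00036553, -0.00269155, -0.00198586, -0.00011906, -0.00055707,
        0.00015773]), 'tau': array([-1.71585129e-04, -5.31258023e+01, -3.52472734e+01,  7.07848719e-02,
        2.30530574e-02, -8.16824036e-05]), 'ee_pos': array([ 0.21504618, -0.50611004,  0.20520513]), 'eef_rot': array([-3.14111818e+00, -2.98633936e-06,  4.01825889e-01]), 'force': array([-0.54697945,  0.13416211,  0.12925534]), 'moment': array([0.01145891, 0.06056963, 0.05531499]), 'grip_width': 0.09393374420280855}
scene [ 0.95800872 -0.54441687  1.04321136] 372.34487441213275
scene dolly 0.96 [315.5 238.1]
scene nut 0.6 [326.9 183.2]
scene ratchet 0.64 [325.8 167.4]
scene grip 0.62 [293.8 190.2]
scene lever_tip 0.51 [324.  163.3]
scene nut_tray 0.94 [337.4 253.5]
scene spanner 0.9 [298.7 262.1]
scene lube_can 0.89 [367.9 116.3]
scene spare_wheel 0.94 [162.7 310.3]
top [ 0.45456299 -0.06293642  1.37956645] 425.3166670114921
top dolly 0.6 [342.5 190.5]
top 
[... 163 characters left out ...]
 0.6 [176.6 232.5]
top spare_wheel 0.85 [475.4 251.5]
wrist [ 0.29251367 -0.47464575  0.38418172] 311.38484706925004
wrist spare_wheel 0.82 [445.9   6.1]
dolly ['scene', 'top'] [ 0.6543 -0.1207 -0.0105] [0.0019 0.0019]
ratchet ['scene', 'top'] [0.5724 0.044  0.1157] [0.0001 0.0001]
grip ['scene', 'top'] [ 0.5324 -0.0661  0.087 ] [0.0021 0.0021]
lever_tip ['scene', 'top'] [0.5679 0.041  0.1363] [0.0009 0.0009]
nut_tray ['scene', 'top'] [ 0.7444 -0.1306  0.0089] [0.0032 0.0032]
spanner ['scene', 'top'] [ 0.6694 -0.2212  0.0141] [0.005 0.005]
lube_can ['scene', 'top'] [ 0.5107  0.4279 -0.0131] [0.0034 0.0034]
spare_wheel ['scene', 'top', 'wrist'] [ 0.4498 -0.5539  0.0074] [0.0028 0.0055 0.0038]
```

View pics/scene0.png

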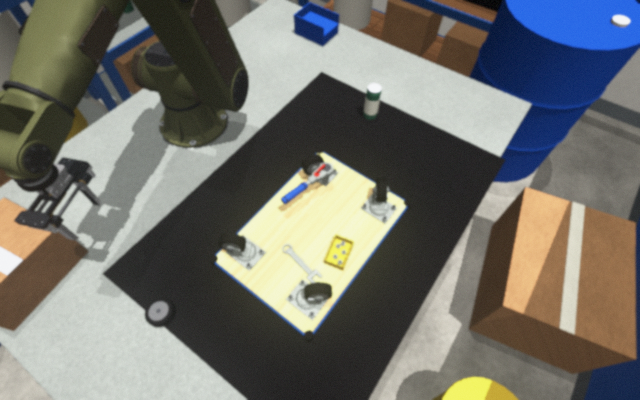

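View pics/top0.png

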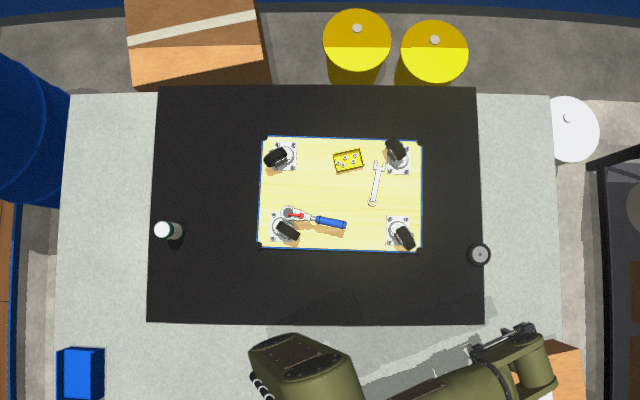

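```bash
python3 -c "
import cv2
i=cv2.imread('pics/scene0.png')[100:260,220:420];cv2.imwrite('pics/scene0c.png',cv2.resize(i,None,fx=4,fy=4)[:600])
i=cv2.imread('pics/top0.png')[130:270,230:400];cv2.imwrite('pics/top0c.png',cv2.resize(i,None,fx=4,fy=4)[:600])"
```

```text
(no output)
```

View pics/scene0c.png

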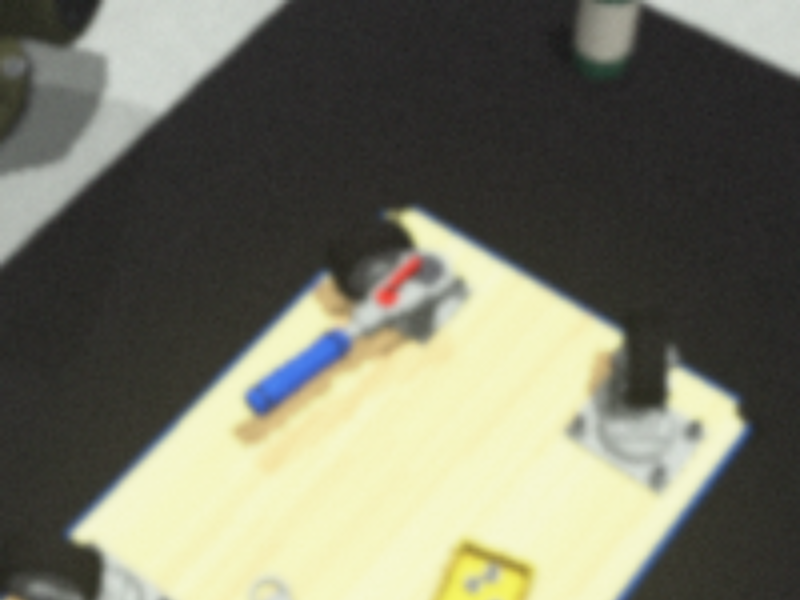

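View pics/top0c.png

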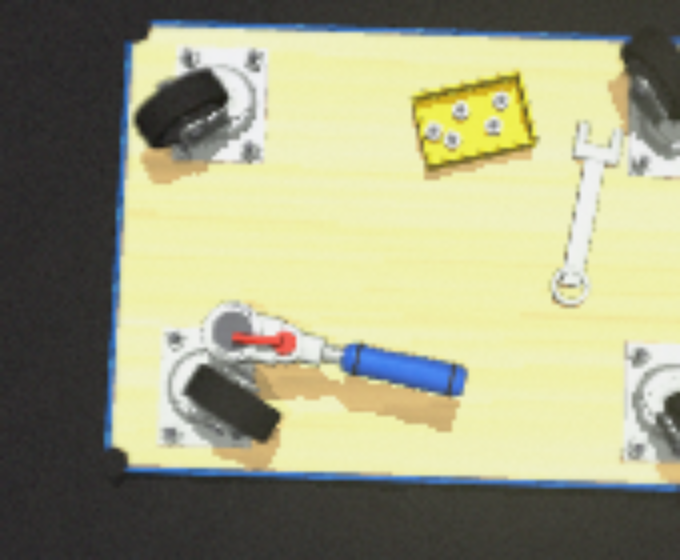

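The scene view shows the ratchet's blue grip at (293,190) and red lever at (324,163). In the top view the head is at (289,212), the grip at (326,225) and the lever leans toward the robot, i.e. set to loosen. Next I fit the dolly pose and look closer with the wrist camera.

```bash
cat > b.py <<'E'
from h import *
o=ctrl.get_obs(); p=cams.camera("wrist"); H=np.array(p["hand_eye"]); print(H.round(3)); 
t=cams.camera("top")
# dolly corners (approx px)
c4=np.array([[132,28],[110,465]])/4+[230,130]
for uv in [(262.5,137.5),(421,142),(422,250),(257.5,247.5)]: print(uv,atz(t,uv,0.024).round(4))
for uv in [(289,212),(326,225)]: print(uv,atz(t,uv,0.105).round(4),atdepth(t,uv).round(4))
E
python3 b.py
```

```text
[[ 0.001 -0.958 -0.287  0.084]
 [ 1.     0.001  0.     0.001]
 [-0.    -0.287  0.958 -0.179]
 [ 0.     0.     0.     1.   ]]
(262.5, 137.5) [0.8256 0.1446 0.024 ]
(421, 142) [ 0.8133 -0.3768  0.024 ]
(422, 250) [ 0.4604 -0.3717  0.024 ]
(257.5, 247.5) [0.4664 0.1523 0.024 ]
(289, 212) [0.5728 0.0465 0.105 ] [0.5719 0.0456 0.1147]
(326, 225) [ 0.5342 -0.0651  0.105 ] [ 0.5391 -0.0653  0.0266]
```

Call:
{"op": "servo_tool", "data": {
  "rows": [
    [0.03, 0.04, 0.05, 0, 0, 0.1, 1],
    [0.06, 0.08, 0.06, 0, 0, 0.2, 1],
    [0.08, 0.115, 0.07, 0, 0, 0.3, 1],
    [0.1, 0.15, 0.07, 0, 0, 0.4, 1],
    [0.115, 0.185, 0.07, 0, 0, 0.5, 1],
    [0.13, 0.22, 0.07, 0, 0, 0.6, 1],
    [0.145, 0.255, 0.07, 0, 0, 0.7, 1],
    [0.16, 0.29, 0.07, 0, 0, 0.8, 1]
  ]
}}

```text
time_s: 2.52
ee_pos: [0.3685, -0.2304, 0.2757]
eef_rot: [3.141, 0.0, 1.207]
force: [0.8, 0.2, 0.6]
grip_width: 0.0939
```

Call:
{"op": "servo_tool", "data": {
  "rows": [
    [0.02, 0.03, 0, 0, 0, 0.0, 1],
    [0.05, 0.065, 0, 0, 0, 0, 1],
    [0.08, 0.1, 0, 0, 0, 0.0, 1],
    [0.11, 0.135, 0, 0, 0, 0.05, 1],
    [0.14, 0.17, 0, 0, 0, 0.1, 1],
    [0.16, 0.2, 0, 0, 0, 0.1, 1],
    [0.18, 0.23, 0, 0, 0, 0.1, 1],
    [0.18, 0.23, 0, 0, 0, 0.1, 1]
  ]
}}

```text
time_s: 3.18
ee_pos: [0.5504, 0.0041, 0.2749]
eef_rot: [-3.141, -0.0, 1.31]
force: [-0.5, 0.2, -0.2]
grip_width: 0.0941
```

```bash
cat > c.py <<'E'
from h import *
import sys
o=ctrl.get_obs(); p=cams.camera("wrist"); save(p,sys.argv[1]+".png")
print(o["ee_pos"].round(4),o["eef_rot"].round(3),o["force"].round(2),o["time_s"])
import pickle; pickle.dump((o,{k:p[k] for k in p}),open(sys.argv[1]+".pkl","wb"))
for k,z in [("ratchet",.101),("grip",.101),("lever_tip",.1195),("nut",.027)]:
    r=cams.place_of(p,k)
    for q in r[:2]:
        uv=np.array(q["at"])*[640,400]; print(k,round(q["p"],2),uv.round(1),atz(p,uv,z,o).round(4),atdepth(p,uv,o).round(4))
E
python3 c.py w1
```

```text
[0.5504 0.0041 0.2749] [-3.141 -0.     1.31 ] [-0.53  0.18 -0.17] 3.1833
ratchet 0.78 [330.  140.7] [0.5724 0.0482 0.101 ] [0.5724 0.0494 0.1127]
grip 0.85 [332.9 245.4] [ 0.5441 -0.0764  0.101 ] [ 0.545  -0.0714  0.1119]
lever_tip 0.63 [327.  147.9] [0.5674 0.0435 0.1195] [0.5675 0.0443 0.1257]
lever_tip 0.26 [469.7 224.8] [ 0.7055 -0.0841  0.1195] [ 0.7424 -0.1306  0.0269]
```

View pics/w1.png

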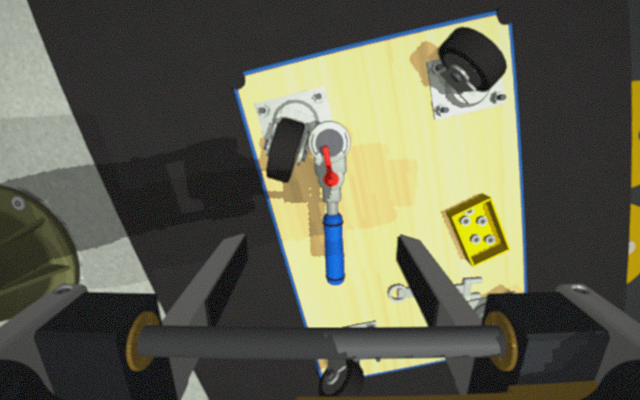

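The wrist view is clear: head circle at (330,141), lever tip (326,148) left of the handle line, pivot near (331,181), grip (334,247) and wheel edge about x=303. I'll hover with the left finger on the loosen side of the lever.

Call:
{"op": "servo_tool", "data": {
  "rows": [
    [0.01, 0.01, -0.02, 0, 0, 0.02, 0.064],
    [0.02, 0.02, -0.04, 0, 0, 0.04, 0.064],
    [0.03, 0.037, -0.06, 0, 0, 0.04, 0.064],
    [0.03, 0.037, -0.08, 0, 0, 0.04, 0.064],
    [0.03, 0.037, -0.1, 0, 0, 0.04, 0.064],
    [0.03, 0.037, -0.125, 0, 0, 0.04, 0.064],
    [0.03, 0.037, -0.125, 0, 0, 0.04, 0.064],
    [0.03, 0.037, -0.125, 0, 0, 0.04, 0.064]
  ]
}}

```text
time_s: 4.1
ee_pos: [0.5774, 0.0343, 0.151]
eef_rot: [-3.141, 0.001, 1.344]
force: [0.7, 0.1, 1.2]
grip_width: 0.0505
```

```bash
python3 c.py w2; python3 - <<'E'
from h import *
import pickle
o,p=pickle.load(open("w2.pkl","rb"))
i=p["image"][:,:,::-1]; print(o["grip_width"])
cv2.imwrite("pics/w2c.png",cv2.resize(i[60:400,200:460],None,fx=1.75,fy=1.75))
E
```

```text
[0.5774 0.0343 0.151 ] [-3.141e+00  1.000e-03  1.344e+00] [0.68 0.11 1.16] 4.1
ratchet 0.88 [309.9 205.9] [0.5716 0.0465 0.101 ] [0.5728 0.0497 0.1118]
lever_tip 0.59 [301.6 218.6] [0.5656 0.0441 0.1195] [0.5665 0.0461 0.1254]
0.05053402565014274
```

View pics/w2.png

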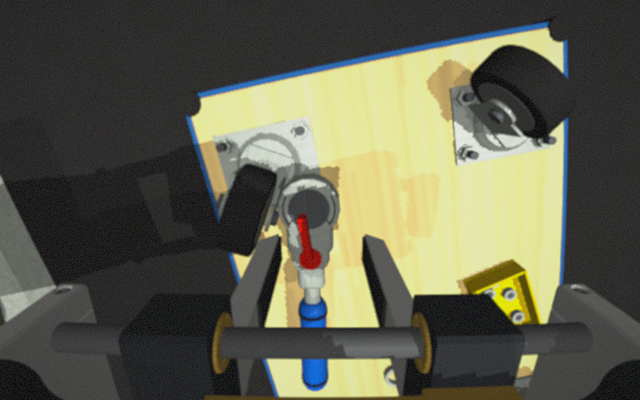

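The finger (left one, ending around (275,240)) still needs 7 mm toward the tip; the wheel is left of it at (265,200). Descending now.

Call:
{"op": "servo_tool", "data": {
  "rows": [
    [0.002, 0.004, 0, 0, 0, 0.007, 0.064],
    [0.003, 0.007, 0, 0, 0, 0.007, 0.064],
    [0.003, 0.007, -0.01, 0, 0, 0.007, 0.064],
    [0.003, 0.007, -0.018, 0, 0, 0.007, 0.064],
    [0.003, 0.007, -0.026, 0, 0, 0.007, 0.064],
    [0.003, 0.007, -0.033, 0, 0, 0.007, 0.064],
    [0.003, 0.007, -0.033, 0, 0, 0.007, 0.064],
    [0.003, 0.007, -0.033, 0, 0, 0.007, 0.064]
  ]
}}

```text
time_s: 5.02
ee_pos: [0.5812, 0.0421, 0.1188]
eef_rot: [3.14, 0.0, 1.352]
force: [-0.0, -0.7, -0.0]
grip_width: 0.0502
```

```bash
python3 c.py w3
```

```text
[0.5812 0.0421 0.1188] [3.14  0.    1.352] [-0.03 -0.7  -0.04] 5.0167
ratchet 0.97 [303.1 230.8] [0.5702 0.0477 0.101 ] [0.5719 0.052  0.1123]
grip 0.73 [306.2 377.7] [ 0.5425 -0.0778  0.101 ] [ 0.5458 -0.0662  0.1124]
grip 0.27 [305.8 228.8] [0.5724 0.0487 0.101 ] [0.574  0.0531 0.1127]
lever_tip 0.95 [297.4 249.7] [0.5665 0.0431 0.1195] [0.5675 0.0455 0.1247]
nut 0.39 [305.6 200. ] [0.5685 0.0481 0.027 ] [0.5775 0.0698 0.1057]
```

View pics/w3.png

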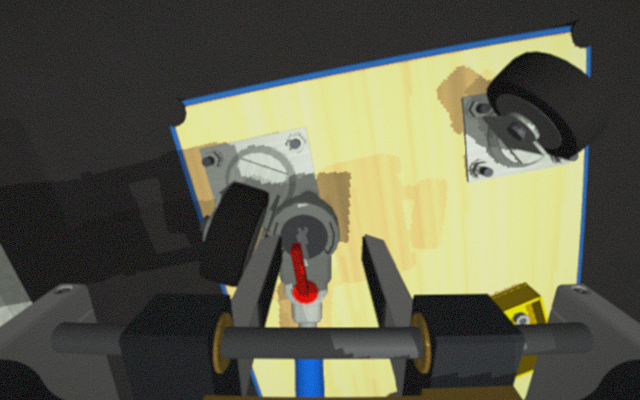

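The left finger tip, at (278,236), is level with the lever tip (297,246) and clear of the wheel. Pushing it over.

Call:
{"op": "servo_tool", "data": {
  "rows": [
    [0.003, -0.0007, 0, 0, 0, 0, 0.064],
    [0.006, -0.0014, 0, 0, 0, 0, 0.064],
    [0.009, -0.002, 0, 0, 0, 0, 0.064],
    [0.012, -0.003, 0, 0, 0, 0, 0.064],
    [0.015, -0.0035, 0, 0, 0, 0, 0.064],
    [0.0175, -0.004, 0, 0, 0, 0, 0.064],
    [0.0175, -0.004, 0, 0, 0, 0, 0.064],
    [0.0175, -0.004, 0, 0, 0, 0, 0.064]
  ]
}}

```text
time_s: 5.93
ee_pos: [0.599, 0.0381, 0.1196]
eef_rot: [3.138, -0.0, 1.352]
force: [-3.1, -0.2, -0.5]
grip_width: 0.0502
```

```bash
python3 c.py w4
```

```text
[0.599  0.0381 0.1196] [ 3.138 -0.     1.352] [-3.08 -0.2  -0.49] 5.9333
ratchet 0.75 [278.8 230.9] [0.5717 0.0469 0.101 ] [0.5741 0.0507 0.1114]
grip 0.69 [295.4 376.9] [ 0.5518 -0.0798  0.101 ] [ 0.5553 -0.0691  0.1117]
lever_tip 0.69 [288.  249.1] [0.5785 0.0405 0.1195] [0.5797 0.0429 0.125 ]
nut 0.58 [286.7 199.6] [0.5697 0.048  0.027 ] [0.5829 0.0679 0.1031]
```

View pics/w4.png

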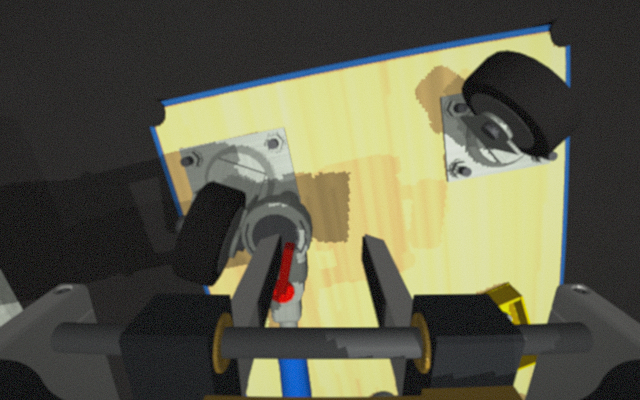

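The lever now leans right (tip (288,249), pivot (284,293)), i.e. +y, and the handle shifted slightly. I'll back off, rise and go above the grip.

Call:
{"op": "servo_tool", "data": {
  "rows": [
    [-0.008, 0.002, 0, 0, 0, 0, 0.064],
    [-0.008, 0.002, 0.015, 0, 0, 0, 0.064],
    [-0.008, 0.002, 0.035, 0, 0, 0.02, 0.064],
    [-0.018, -0.025, 0.045, 0, 0, 0.04, 0.064],
    [-0.028, -0.055, 0.045, 0, 0, 0.06, 0.064],
    [-0.038, -0.085, 0.045, 0, 0, 0.06, 0.064],
    [-0.047, -0.117, 0.045, 0, 0, 0.06, 0.064],
    [-0.047, -0.117, 0.045, 0, 0, 0.06, 0.064]
  ]
}}

```text
time_s: 6.85
ee_pos: [0.5507, -0.0829, 0.1652]
eef_rot: [3.137, 0.001, 1.409]
force: [0.6, -0.5, 0.1]
grip_width: 0.0505
```

```bash
python3 c.py w5; python3 - <<'E'
from h import *
for n in ["top","scene"]:
    p=cams.camera(n)
    for k,z in [("ratchet",.101),("grip",.101),("lever_tip",.1195)]:
        for q in cams.place_of(p,k)[:1]: uv=np.array(q["at"])*[640,400];print(n,k,round(q["p"],2),uv,atz(p,uv,z).round(4))
E
```

```text
[ 0.5507 -0.0829  0.1652] [3.137e+00 1.000e-03 1.409e+00] [ 0.56 -0.53  0.1 ] 6.85
ratchet 0.98 [319.7  38. ] [0.5713 0.0472 0.101 ] [0.5709 0.045  0.112 ]
grip 0.62 [317.3 210.8] [ 0.5483 -0.0806  0.101 ] [ 0.5491 -0.0768  0.1125]
top ratchet 0.75 [286.272 210.   ] [0.5792 0.0551 0.101 ]
top lever_tip 0.49 [289.216 208.88 ] [0.5808 0.0447 0.1195]
scene ratchet 0.78 [325.312 170.2  ] [0.5712 0.0433 0.101 ]
scene grip 0.86 [294.976 195.2  ] [ 0.5511 -0.087   0.101 ]
```

View pics/w5.png

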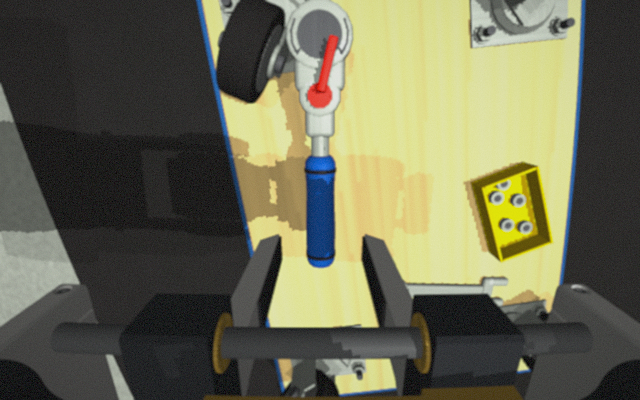

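The grip (320,210) lies centred between the open fingers and the lever (332,40)–(319,97) leans right, set to tighten. Descend astride the grip; compute the arc meanwhile.

Call:
{"op": "servo_tool", "data": {
  "rows": [
    [-0.001, 0.002, -0.012, 0, 0, 0, 0.064],
    [-0.001, 0.003, -0.024, 0, 0, 0, 0.064],
    [-0.001, 0.003, -0.038, 0, 0, 0, 0.064],
    [-0.001, 0.003, -0.052, 0, 0, 0, 0.0],
    [-0.001, 0.003, -0.066, 0, 0, 0, -0.1],
    [-0.001, 0.003, -0.082, 0, 0, 0, -0.2],
    [-0.001, 0.003, -0.082, 0, 0, 0, -0.23],
    [-0.001, 0.003, -0.082, 0, 0, 0, -0.23]
  ]
}}

```text
time_s: 8.17
ee_pos: [0.5509, -0.0756, 0.0824]
eef_rot: [3.139, -0.0, 1.412]
force: [0.3, 0.2, -0.2]
grip_width: 0.0363
```

```bash
cat > arc.py <<'E'
from h import *
import sys
N=np.array([0.572,0.048])
def st():
    o=ctrl.get_obs(); e=o["ee_pos"]; v=e[:2]-N; a=np.arctan2(-v[1],v[0]); t=np.array([-np.sin(a),-np.cos(a)])
    print("t",round(o["time_s"],2),"tcp",e.round(4),"yaw",o["eef_rot"][2].round(3),"a",a.round(3),"pi-yaw",round(np.pi-o["eef_rot"][2],3),"r",np.hypot(*v).round(4),"F",o["force"].round(2),"Ftan",(o["force"][:2]@t).round(2),"Frad",(o["force"][:2]@v/np.hypot(*v)).round(2),"w",o["grip_width"].round(4)); return o,a
if __name__=="__main__":
    o,a=st(); e=o["ee_pos"]
    if len(sys.argv)>1:
        a1=float(sys.argv[1]); n=int(sys.argv[2]); yaw=o["eef_rot"][2]
        rows=[]
        for i in range(1,9):
            b=a+(a1-a)*min(i/n,1); q=N+.13*np.array([np.cos(b),-np.sin(b)])
            rows.append([round(q[0]-e[0],3),round(q[1]-e[1],3),round(.083-e[2],3),0,0,round(np.pi-b-yaw,2),-0.23])
        print(rows)
E
python3 arc.py 1.1 7
python3 - <<'E'
from h import *
import pickle
o,p=pickle.load(open("w5.pkl","rb")); N=np.array([.572,.048])
for uv in [(240,99),(250,95),(262,75),(225,92),(285,20)]:
    x=atdepth(p,uv,o); v=x[:2]-N; print(uv,x.round(3),"r",np.hypot(*v).round(3),"a",np.arctan2(-v[1],v[0]).round(2))
E
```

```text
(240, 99) [0.503 0.016 0.089] r 0.076 a 2.71
(250, 95) [0.514 0.017 0.102] r 0.066 a 2.65
(262, 75) [0.524 0.031 0.092] r 0.051 a 2.79
(225, 92) [0.494 0.023 0.094] r 0.082 a 2.83
(285, 20) [0.548 0.07  0.076] r 0.033 a -2.42Traceback (most recent call last):
  File "arc.py", line 8, in <module>
    o,a=st(); e=o["ee_pos"]
        ~~^^
  File "arc.py", line 6, in st
    print("t",round(o["time_s"],2),"tcp",e.round(4),"yaw",o["eef_rot"][2].round(3),"a",a.round(3),"pi-yaw",round(np.pi-o["eef_rot"][2],3),"r",np.hypot(*v).round(4),"F",o["force"].round(2),"Ftan",(o["force"][:2]@t).round(2),"Frad",(o["force"][:2]@v/np.hypot(*v)).round(2),"w",o["grip_width"].round(4)); return o,a
                                                                                                                                                                                                                                                                                   ^^^^^^^^^^^^^^^^^^^^^
AttributeError: 'float' object has no attribute 'round'
```

```bash
sed -i 's/o\["grip_width"\].round(4)/round(o["grip_width"],4)/' arc.py; python3 arc.py 1.2 8
```

```text
t 8.17 tcp [ 0.5509 -0.0756  0.0824] yaw 1.412 a 1.74 pi-yaw 1.729 r 0.1254 F [ 0.26  0.22 -0.22] Ftan -0.22 Frad -0.26 w 0.0363
[[np.float64(0.008), np.float64(-0.006), np.float64(0.001), 0, 0, np.float64(0.06), -0.23], [np.float64(0.017), np.float64(-0.006), np.float64(0.001), 0, 0, np.float64(0.12), -0.23], [np.float64(0.025), np.float64(-0.006), np.float64(0.001), 0, 0, np.float64(0.19), -0.23], [np.float64(0.034), np.float64(-0.006), np.float64(0.001), 0, 0, np.float64(0.26), -0.23], [np.float64(0.043), np.float64(-0.005), np.float64(0.001), 0, 0, np.float64(0.33), -0.23], [np.float64(0.052), np.float64(-0.003), np.float64(0.001), 0, 0, np.float64(0.39), -0.23], [np.float64(0.06), np.float64(-0.001), np.float64(0.001), 0, 0, np.float64(0.46), -0.23], [np.float64(0.068), np.float64(0.002), np.float64(0.001), 0, 0, np.float64(0.53), -0.23]]
```

Call:
{"op": "servo_tool", "data": {
  "rows": [
    [0.008, -0.005, 0.001, 0, 0, 0.06, -0.23],
    [0.017, -0.006, 0.001, 0, 0, 0.12, -0.23],
    [0.025, -0.006, 0.001, 0, 0, 0.19, -0.23],
    [0.034, -0.006, 0.001, 0, 0, 0.26, -0.23],
    [0.043, -0.005, 0.001, 0, 0, 0.33, -0.23],
    [0.052, -0.003, 0.001, 0, 0, 0.39, -0.23],
    [0.06, -0.001, 0.001, 0, 0, 0.46, -0.23],
    [0.068, 0.002, 0.001, 0, 0, 0.53, -0.23]
  ]
}}

```text
time_s: 8.83
ee_pos: [0.6197, -0.0736, 0.0849]
eef_rot: [3.138, 0.001, 1.946]
force: [-0.9, -0.3, -0.2]
grip_width: 0.0361
```

```bash
sed -i 's/print(rows)/print([[float(x) for x in r] for r in rows])/' arc.py; python3 arc.py 0.55 8
```

```text
t 8.83 tcp [ 0.6197 -0.0736  0.0849] yaw 1.946 a 1.197 pi-yaw 1.196 r 0.1306 F [-0.9  -0.26 -0.23] Ftan 0.93 Frad -0.09 w 0.0361
[[0.009, 0.005, -0.002, 0.0, 0.0, 0.08, -0.23], [0.019, 0.01, -0.002, 0.0, 0.0, 0.16, -0.23], [0.027, 0.016, -0.002, 0.0, 0.0, 0.24, -0.23], [0.036, 0.022, -0.002, 0.0, 0.0, 0.32, -0.23], [0.044, 0.029, -0.002, 0.0, 0.0, 0.4, -0.23], [0.051, 0.037, -0.002, 0.0, 0.0, 0.48, -0.23], [0.057, 0.045, -0.002, 0.0, 0.0, 0.57, -0.23], [0.063, 0.054, -0.002, 0.0, 0.0, 0.65, -0.23]]
```

Call:
{"op": "servo_tool", "data": {
  "rows": [
    [0.009, 0.005, -0.002, 0, 0, 0.08, -0.23],
    [0.019, 0.01, -0.002, 0, 0, 0.16, -0.23],
    [0.027, 0.016, -0.002, 0, 0, 0.24, -0.23],
    [0.036, 0.022, -0.002, 0, 0, 0.32, -0.23],
    [0.044, 0.029, -0.002, 0, 0, 0.4, -0.23],
    [0.051, 0.037, -0.002, 0, 0, 0.48, -0.23],
    [0.057, 0.045, -0.002, 0, 0, 0.57, -0.23],
    [0.063, 0.054, -0.002, 0, 0, 0.65, -0.23]
  ]
}}

```text
time_s: 9.5
ee_pos: [0.6835, -0.0195, 0.0844]
eef_rot: [3.138, 0.002, 2.6]
force: [0.2, -1.8, 0.8]
grip_width: 0.0365
```

```bash
python3 arc.py 1.1 8; python3 c.py w6
```

```text
t 9.5 tcp [ 0.6835 -0.0195  0.0844] yaw 2.6 a 0.545 pi-yaw 0.542 r 0.1303 F [ 0.15 -1.8   0.77] Ftan 1.46 Frad 1.06 w 0.0365
[[-0.005, -0.007, -0.001, 0.0, 0.0, -0.07, -0.23], [-0.011, -0.015, -0.001, 0.0, 0.0, -0.14, -0.23], [-0.017, -0.021, -0.001, 0.0, 0.0, -0.21, -0.23], [-0.023, -0.028, -0.001, 0.0, 0.0, -0.28, -0.23], [-0.03, -0.034, -0.001, 0.0, 0.0, -0.35, -0.23], [-0.037, -0.039, -0.001, 0.0, 0.0, -0.42, -0.23], [-0.045, -0.044, -0.001, 0.0, 0.0, -0.49, -0.23], [-0.052, -0.048, -0.001, 0.0, 0.0, -0.56, -0.23]]
[ 0.6835 -0.0195  0.0844] [3.138e+00 2.000e-03 2.600e+00] [ 0.15 -1.8   0.77] 9.5
ratchet 0.85 [325.5   3.1] [0.5715 0.0487 0.101 ] [0.5744 0.0467 0.1127]
grip 0.65 [312.1 257.1] [ 0.6791 -0.0244  0.101 ] [ 0.6746 -0.0213  0.1118]
lever_tip 0.73 [337.9   5.4] [0.5795 0.0496 0.1195] [0.5805 0.0487 0.1241]
```

View pics/w6.png

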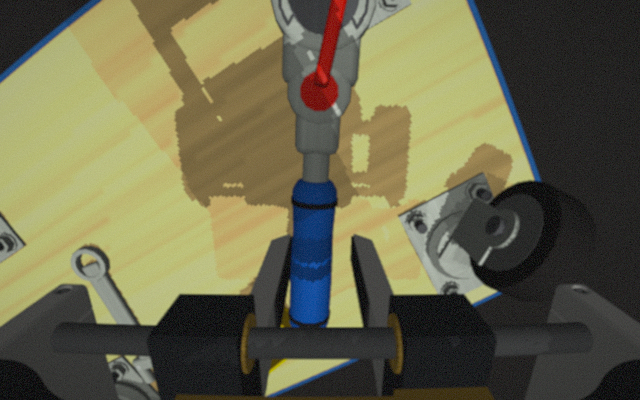

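The fingers straddle the grip (312,255) at the far end of the swing, and the lever is still right. Tightening stroke:

Call:
{"op": "servo_tool", "data": {
  "rows": [
    [-0.005, -0.007, -0.001, 0, 0, -0.07, -0.23],
    [-0.011, -0.015, -0.001, 0, 0, -0.14, -0.23],
    [-0.017, -0.021, -0.001, 0, 0, -0.21, -0.23],
    [-0.023, -0.028, -0.001, 0, 0, -0.28, -0.23],
    [-0.03, -0.034, -0.001, 0, 0, -0.35, -0.23],
    [-0.037, -0.039, -0.001, 0, 0, -0.42, -0.23],
    [-0.045, -0.044, -0.001, 0, 0, -0.49, -0.23],
    [-0.052, -0.048, -0.001, 0, 0, -0.56, -0.23]
  ]
}}

```text
time_s: 10.42
ee_pos: [0.6301, -0.0686, 0.083]
eef_rot: [3.137, 0.001, 2.026]
force: [2.4, 3.8, -0.2]
grip_width: 0.0362
```

```bash
python3 arc.py 1.4 6
```

```text
t 10.42 tcp [ 0.6301 -0.0686  0.083 ] yaw 2.026 a 1.109 pi-yaw 1.115 r 0.1303 F [ 2.38  3.8  -0.17] Ftan -3.82 Frad -2.34 w 0.0362
[[-0.006, -0.002, 0.0, 0.0, 0.0, -0.04, -0.23], [-0.012, -0.005, 0.0, 0.0, 0.0, -0.09, -0.23], [-0.018, -0.007, 0.0, 0.0, 0.0, -0.14, -0.23], [-0.024, -0.009, 0.0, 0.0, 0.0, -0.19, -0.23], [-0.03, -0.01, 0.0, 0.0, 0.0, -0.24, -0.23], [-0.036, -0.011, 0.0, 0.0, 0.0, -0.28, -0.23], [-0.036, -0.011, 0.0, 0.0, 0.0, -0.28, -0.23], [-0.036, -0.011, 0.0, 0.0, 0.0, -0.28, -0.23]]
```

Call:
{"op": "servo_tool", "data": {
  "rows": [
    [-0.006, -0.002, 0, 0, 0, -0.04, -0.23],
    [-0.012, -0.005, 0, 0, 0, -0.09, -0.23],
    [-0.018, -0.007, 0, 0, 0, -0.14, -0.23],
    [-0.024, -0.009, 0, 0, 0, -0.19, -0.23],
    [-0.03, -0.01, 0, 0, 0, -0.24, -0.23],
    [-0.036, -0.011, 0, 0, 0, -0.28, -0.23],
    [-0.036, -0.011, 0, 0, 0, -0.28, -0.23],
    [-0.036, -0.011, 0, 0, 0, -0.28, -0.23]
  ]
}}

```text
time_s: 11.08
ee_pos: [0.5941, -0.0801, 0.0835]
eef_rot: [3.136, 0.001, 1.746]
force: [1.8, -0.6, -0.1]
grip_width: 0.0361
```

```bash
python3 arc.py 1.55 6
```

```text
t 11.08 tcp [ 0.5941 -0.0801  0.0835] yaw 1.746 a 1.4 pi-yaw 1.396 r 0.13 F [ 1.81 -0.56 -0.09] Ftan -1.69 Frad 0.86 w 0.0361
[[-0.003, -0.0, -0.001, 0.0, 0.0, -0.03, -0.23], [-0.006, -0.001, -0.001, 0.0, 0.0, -0.05, -0.23], [-0.01, -0.001, -0.001, 0.0, 0.0, -0.08, -0.23], [-0.013, -0.002, -0.001, 0.0, 0.0, -0.1, -0.23], [-0.016, -0.002, -0.001, 0.0, 0.0, -0.13, -0.23], [-0.019, -0.002, -0.001, 0.0, 0.0, -0.15, -0.23], [-0.019, -0.002, -0.001, 0.0, 0.0, -0.15, -0.23], [-0.019, -0.002, -0.001, 0.0, 0.0, -0.15, -0.23]]
```

Call:
{"op": "servo_tool", "data": {
  "rows": [
    [-0.003, 0, -0.001, 0, 0, -0.03, -0.23],
    [-0.006, -0.001, -0.001, 0, 0, -0.05, -0.23],
    [-0.01, -0.001, -0.001, 0, 0, -0.08, -0.23],
    [-0.013, -0.002, -0.001, 0, 0, -0.1, -0.23],
    [-0.016, -0.002, -0.001, 0, 0, -0.13, -0.23],
    [-0.019, -0.002, -0.001, 0, 0, -0.15, -0.23],
    [-0.022, -0.002, -0.001, 0, 0, -0.17, -0.23],
    [-0.022, -0.002, -0.001, 0, 0, -0.17, -0.23]
  ]
}}

```text
time_s: 11.75
ee_pos: [0.5717, -0.0823, 0.0827]
eef_rot: [3.136, 0.001, 1.575]
force: [2.0, -0.3, 1.2]
grip_width: 0.0361
```

```bash
python3 arc.py 1.75 7
```

```text
t 11.75 tcp [ 0.5717 -0.0823  0.0827] yaw 1.575 a 1.573 pi-yaw 1.567 r 0.1303 F [ 1.98 -0.3   1.2 ] Ftan -1.98 Frad 0.3 w 0.0361
[[-0.003, 0.0, 0.0, 0.0, 0.0, -0.03, -0.23], [-0.007, 0.0, 0.0, 0.0, 0.0, -0.06, -0.23], [-0.01, 0.001, 0.0, 0.0, 0.0, -0.08, -0.23], [-0.013, 0.001, 0.0, 0.0, 0.0, -0.11, -0.23], [-0.016, 0.001, 0.0, 0.0, 0.0, -0.13, -0.23], [-0.02, 0.002, 0.0, 0.0, 0.0, -0.16, -0.23], [-0.023, 0.002, 0.0, 0.0, 0.0, -0.18, -0.23], [-0.023, 0.002, 0.0, 0.0, 0.0, -0.18, -0.23]]
```

Call:
{"op": "servo_tool", "data": {
  "rows": [
    [-0.003, 0, 0, 0, 0, -0.03, -0.23],
    [-0.007, 0, 0, 0, 0, -0.06, -0.23],
    [-0.01, 0.001, 0, 0, 0, -0.08, -0.23],
    [-0.013, 0.001, 0, 0, 0, -0.11, -0.23],
    [-0.016, 0.001, 0, 0, 0, -0.13, -0.23],
    [-0.02, 0.002, 0, 0, 0, -0.16, -0.23],
    [-0.023, 0.002, 0, 0, 0, -0.18, -0.23],
    [-0.023, 0.002, 0, 0, 0, -0.18, -0.23]
  ]
}}

```text
time_s: 12.42
ee_pos: [0.5483, -0.0801, 0.0826]
eef_rot: [3.137, 0.001, 1.394]
force: [1.1, 0.8, -0.0]
grip_width: 0.0364
```

```bash
python3 arc.py 1.92 7
```

```text
t 12.42 tcp [ 0.5483 -0.0801  0.0826] yaw 1.394 a 1.754 pi-yaw 1.748 r 0.1303 F [ 1.07  0.82 -0.04] Ftan -0.9 Frad -1.0 w 0.0364
[[-0.003, 0.001, 0.0, 0.0, 0.0, -0.03, -0.23], [-0.006, 0.002, 0.0, 0.0, 0.0, -0.05, -0.23], [-0.009, 0.002, 0.0, 0.0, 0.0, -0.08, -0.23], [-0.012, 0.003, 0.0, 0.0, 0.0, -0.1, -0.23], [-0.015, 0.004, 0.0, 0.0, 0.0, -0.12, -0.23], [-0.018, 0.005, 0.0, 0.0, 0.0, -0.15, -0.23], [-0.021, 0.006, 0.0, 0.0, 0.0, -0.17, -0.23], [-0.021, 0.006, 0.0, 0.0, 0.0, -0.17, -0.23]]
```

Call:
{"op": "servo_tool", "data": {
  "rows": [
    [-0.003, 0.001, 0, 0, 0, -0.03, -0.23],
    [-0.006, 0.002, 0, 0, 0, -0.05, -0.23],
    [-0.009, 0.002, 0, 0, 0, -0.08, -0.23],
    [-0.012, 0.003, 0, 0, 0, -0.1, -0.23],
    [-0.015, 0.004, 0, 0, 0, -0.12, -0.23],
    [-0.018, 0.005, 0, 0, 0, -0.15, -0.23],
    [-0.021, 0.006, 0, 0, 0, -0.17, -0.23],
    [-0.021, 0.006, 0, 0, 0, -0.17, -0.23]
  ]
}}

```text
time_s: 13.08
ee_pos: [0.5267, -0.0741, 0.0826]
eef_rot: [3.137, 0.001, 1.223]
force: [1.8, -3.3, -0.6]
grip_width: 0.0364
```

```bash
python3 arc.py 2.08 7
```

```text
t 13.08 tcp [ 0.5267 -0.0741  0.0826] yaw 1.223 a 1.926 pi-yaw 1.919 r 0.1302 F [ 1.82 -3.31 -0.56] Ftan -2.86 Frad 2.47 w 0.0364
[[-0.003, 0.001, 0.0, 0.0, 0.0, -0.03, -0.23], [-0.005, 0.002, 0.0, 0.0, 0.0, -0.05, -0.23], [-0.008, 0.003, 0.0, 0.0, 0.0, -0.07, -0.23], [-0.01, 0.005, 0.0, 0.0, 0.0, -0.1, -0.23], [-0.013, 0.006, 0.0, 0.0, 0.0, -0.12, -0.23], [-0.016, 0.007, 0.0, 0.0, 0.0, -0.14, -0.23], [-0.018, 0.009, 0.0, 0.0, 0.0, -0.16, -0.23], [-0.018, 0.009, 0.0, 0.0, 0.0, -0.16, -0.23]]
```

```bash
cat > f.py <<'E'
from arc import *
import io,contextlib
L=[]
for i in range(4):
    with contextlib.redirect_stdout(io.StringIO()): o,a=st()
    L.append(o["force"]); cams.camera("top")
L=np.array(L); f=L.mean(0); v=o["ee_pos"][:2]-N; t=np.array([-np.sin(a),-np.cos(a)])
print("a",a.round(3),"F",f.round(2),"sd",L.std(0).round(2),"Ftan",(f[:2]@t).round(2),"torque",(-(f[:2]@t)*np.hypot(*v)).round(2),"t",o["time_s"])
E
python3 f.py
```

```text
a 1.923 F [ 1.22 -1.97 -0.33] sd [0.48 0.79 0.36] Ftan -1.82 torque 0.24 t 13.2333
```

Still running drag (~0.24 N·m). Continue.

Call:
{"op": "servo_tool", "data": {
  "rows": [
    [-0.003, 0.001, 0, 0, 0, -0.03, -0.23],
    [-0.005, 0.002, 0, 0, 0, -0.05, -0.23],
    [-0.008, 0.003, 0, 0, 0, -0.07, -0.23],
    [-0.01, 0.005, 0, 0, 0, -0.1, -0.23],
    [-0.013, 0.006, 0, 0, 0, -0.12, -0.23],
    [-0.016, 0.007, 0, 0, 0, -0.14, -0.23],
    [-0.018, 0.009, 0, 0, 0, -0.16, -0.23],
    [-0.018, 0.009, 0, 0, 0, -0.16, -0.23]
  ]
}}

```text
time_s: 13.95
ee_pos: [0.5087, -0.0649, 0.0825]
eef_rot: [3.138, 0.002, 1.063]
force: [1.2, -1.5, 0.2]
grip_width: 0.0364
```

```bash
python3 f.py; python3 arc.py 2.2 7
```

```text
a 2.078 F [ 0.79 -1.82  0.19] sd [0.29 0.41 0.34] Ftan -1.57 torque 0.2 t 14.1
t 14.15 tcp [ 0.5092 -0.0651  0.0825] yaw 1.065 a 2.078 pi-yaw 2.077 r 0.1294 F [ 1.15 -2.29 -0.08] Ftan -2.11 Frad 1.44 w 0.0364
[[-0.002, 0.001, 0.0, 0.0, 0.0, -0.02, -0.23], [-0.004, 0.002, 0.0, 0.0, 0.0, -0.04, -0.23], [-0.006, 0.003, 0.0, 0.0, 0.0, -0.05, -0.23], [-0.008, 0.004, 0.0, 0.0, 0.0, -0.07, -0.23], [-0.01, 0.005, 0.0, 0.0, 0.0, -0.09, -0.23], [-0.012, 0.007, 0.0, 0.0, 0.0, -0.11, -0.23], [-0.014, 0.008, 0.0, 0.0, 0.0, -0.12, -0.23], [-0.014, 0.008, 0.0, 0.0, 0.0, -0.12, -0.23]]
```

Not seated yet; swinging back for the next stroke.

```bash
python3 arc.py 1.35 8|tail -1
```

```text
[[0.01, -0.006, 0.0, 0.0, 0.0, 0.09, -0.23], [0.021, -0.01, 0.0, 0.0, 0.0, 0.18, -0.23], [0.033, -0.013, 0.0, 0.0, 0.0, 0.27, -0.23], [0.044, -0.016, 0.0, 0.0, 0.0, 0.36, -0.23], [0.056, -0.017, 0.0, 0.0, 0.0, 0.45, -0.23], [0.068, -0.017, 0.0, 0.0, 0.0, 0.54, -0.23], [0.08, -0.016, 0.0, 0.0, 0.0, 0.64, -0.23], [0.091, -0.014, 0.0, 0.0, 0.0, 0.73, -0.23]]
```

Call:
{"op": "servo_tool", "data": {
  "rows": [
    [0.01, -0.006, 0, 0, 0, 0.09, -0.23],
    [0.021, -0.01, 0, 0, 0, 0.18, -0.23],
    [0.033, -0.013, 0, 0, 0, 0.27, -0.23],
    [0.044, -0.016, 0, 0, 0, 0.36, -0.23],
    [0.056, -0.017, 0, 0, 0, 0.45, -0.23],
    [0.068, -0.017, 0, 0, 0, 0.54, -0.23],
    [0.08, -0.016, 0, 0, 0, 0.64, -0.23],
    [0.091, -0.014, 0, 0, 0, 0.73, -0.23]
  ]
}}

```text
time_s: 14.82
ee_pos: [0.6005, -0.0791, 0.0821]
eef_rot: [3.139, 0.001, 1.8]
force: [-0.2, 1.3, -0.4]
grip_width: 0.0358
```

```bash
python3 arc.py 0.6 8
```

```text
t 14.82 tcp [ 0.6005 -0.0791  0.0821] yaw 1.8 a 1.35 pi-yaw 1.342 r 0.1302 F [-0.19  1.31 -0.37] Ftan -0.1 Frad -1.32 w 0.0358
[[0.012, 0.003, 0.001, 0.0, 0.0, 0.09, -0.23], [0.023, 0.008, 0.001, 0.0, 0.0, 0.18, -0.23], [0.034, 0.013, 0.001, 0.0, 0.0, 0.27, -0.23], [0.044, 0.019, 0.001, 0.0, 0.0, 0.37, -0.23], [0.054, 0.027, 0.001, 0.0, 0.0, 0.46, -0.23], [0.063, 0.035, 0.001, 0.0, 0.0, 0.55, -0.23], [0.071, 0.044, 0.001, 0.0, 0.0, 0.65, -0.23], [0.079, 0.054, 0.001, 0.0, 0.0, 0.74, -0.23]]
```

Call:
{"op": "servo_tool", "data": {
  "rows": [
    [0.012, 0.003, 0.001, 0, 0, 0.09, -0.23],
    [0.023, 0.008, 0.001, 0, 0, 0.18, -0.23],
    [0.034, 0.013, 0.001, 0, 0, 0.27, -0.23],
    [0.044, 0.019, 0.001, 0, 0, 0.37, -0.23],
    [0.054, 0.027, 0.001, 0, 0, 0.46, -0.23],
    [0.063, 0.035, 0.001, 0, 0, 0.55, -0.23],
    [0.071, 0.044, 0.001, 0, 0, 0.65, -0.23],
    [0.079, 0.054, 0.001, 0, 0, 0.74, -0.23]
  ]
}}

```text
time_s: 15.48
ee_pos: [0.6796, -0.0247, 0.0827]
eef_rot: [3.139, -0.001, 2.545]
force: [0.5, -1.0, 0.3]
grip_width: 0.0359
```

```bash
python3 f.py; python3 arc.py 0.78 7; python3 c.py w7
```

```text
a 0.595 F [ 0.53 -0.04  0.14] sd [1.09 1.07 0.63] Ftan -0.26 torque 0.03 t 15.6333
t 15.68 tcp [ 0.6791 -0.0251  0.0827] yaw 2.537 a 0.599 pi-yaw 0.604 r 0.1297 F [ 0.39 -0.32 -0.61] Ftan 0.05 Frad 0.51 w 0.0362
[[-0.002, -0.003, 0.0, 0.0, 0.0, -0.02, -0.23], [-0.004, -0.006, 0.0, 0.0, 0.0, -0.05, -0.23], [-0.006, -0.008, 0.0, 0.0, 0.0, -0.07, -0.23], [-0.008, -0.011, 0.0, 0.0, 0.0, -0.1, -0.23], [-0.01, -0.013, 0.0, 0.0, 0.0, -0.12, -0.23], [-0.012, -0.016, 0.0, 0.0, 0.0, -0.15, -0.23], [-0.015, -0.018, 0.0, 0.0, 0.0, -0.18, -0.23], [-0.015, -0.018, 0.0, 0.0, 0.0, -0.18, -0.23]]
[ 0.6791 -0.0251  0.0827] [ 3.139 -0.     2.537] [ 0.39 -0.32 -0.61] 15.6833
ratchet 0.78 [320.9   4.2] [0.5713 0.0477 0.101 ] [0.574  0.0458 0.1122]
grip 0.88 [323.  257.8] [ 0.6778 -0.0243  0.101 ] [ 0.673  -0.0212  0.1124]
lever_tip 0.61 [330.1   1.3] [0.577  0.0483 0.1195] [0.5782 0.0473 0.1246]
```

View pics/w7.png

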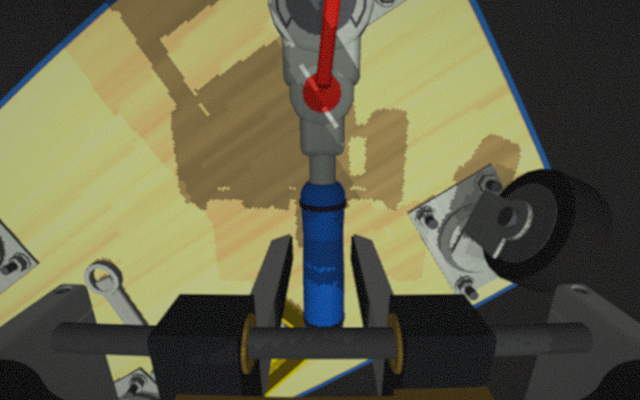

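Lever still to the right (tip (330,2), pivot (322,95)), grip centred between the fingers. Second tightening stroke in small, checked steps.

Call:
{"op": "servo_tool", "data": {
  "rows": [
    [-0.002, -0.003, 0, 0, 0, -0.02, -0.23],
    [-0.004, -0.006, 0, 0, 0, -0.05, -0.23],
    [-0.006, -0.008, 0, 0, 0, -0.07, -0.23],
    [-0.008, -0.011, 0, 0, 0, -0.1, -0.23],
    [-0.01, -0.013, 0, 0, 0, -0.12, -0.23],
    [-0.012, -0.016, 0, 0, 0, -0.15, -0.23],
    [-0.015, -0.018, 0, 0, 0, -0.18, -0.23],
    [-0.015, -0.018, 0, 0, 0, -0.18, -0.23]
  ]
}}

```text
time_s: 16.6
ee_pos: [0.6638, -0.0441, 0.0834]
eef_rot: [3.139, 0.001, 2.356]
force: [-0.4, 0.0, 1.5]
grip_width: 0.0362
```

```bash
python3 f.py; python3 arc.py 0.95 7
```

```text
a 0.782 F [-0.25  0.3   0.26] sd [0.66 0.24 0.93] Ftan -0.04 torque 0.0 t 16.75
t 16.8 tcp [ 0.6643 -0.0436  0.0834] yaw 2.359 a 0.781 pi-yaw 0.783 r 0.13 F [-0.61  1.03 -0.02] Ftan -0.3 Frad -1.16 w 0.0364
[[-0.002, -0.002, -0.0, 0.0, 0.0, -0.02, -0.23], [-0.005, -0.004, -0.0, 0.0, 0.0, -0.05, -0.23], [-0.007, -0.006, -0.0, 0.0, 0.0, -0.07, -0.23], [-0.009, -0.008, -0.0, 0.0, 0.0, -0.09, -0.23], [-0.012, -0.01, -0.0, 0.0, 0.0, -0.12, -0.23], [-0.014, -0.012, -0.0, 0.0, 0.0, -0.14, -0.23], [-0.017, -0.014, -0.0, 0.0, 0.0, -0.17, -0.23], [-0.017, -0.014, -0.0, 0.0, 0.0, -0.17, -0.23]]
```

Call:
{"op": "servo_tool", "data": {
  "rows": [
    [-0.002, -0.002, 0, 0, 0, -0.02, -0.23],
    [-0.005, -0.004, 0, 0, 0, -0.05, -0.23],
    [-0.007, -0.006, 0, 0, 0, -0.07, -0.23],
    [-0.009, -0.008, 0, 0, 0, -0.09, -0.23],
    [-0.012, -0.01, 0, 0, 0, -0.12, -0.23],
    [-0.014, -0.012, 0, 0, 0, -0.14, -0.23],
    [-0.017, -0.014, 0, 0, 0, -0.17, -0.23],
    [-0.017, -0.014, 0, 0, 0, -0.17, -0.23]
  ]
}}

```text
time_s: 17.47
ee_pos: [0.647, -0.058, 0.0834]
eef_rot: [3.139, 0.001, 2.187]
force: [0.2, 0.5, 0.7]
grip_width: 0.0359
```

```bash
python3 f.py; python3 arc.py 1.1 7
```

```text
a 0.95 F [ 0.1  -0.48  0.19] sd [0.26 0.64 0.36] Ftan 0.19 torque -0.03 t 17.6167
t 17.67 tcp [ 0.6474 -0.0575  0.0834] yaw 2.19 a 0.95 pi-yaw 0.952 r 0.1297 F [0.11 0.13 0.21] Ftan -0.17 Frad -0.04 w 0.036
[[-0.002, -0.002, -0.0, 0.0, 0.0, -0.02, -0.23], [-0.004, -0.003, -0.0, 0.0, 0.0, -0.04, -0.23], [-0.007, -0.005, -0.0, 0.0, 0.0, -0.06, -0.23], [-0.009, -0.006, -0.0, 0.0, 0.0, -0.08, -0.23], [-0.012, -0.008, -0.0, 0.0, 0.0, -0.11, -0.23], [-0.014, -0.009, -0.0, 0.0, 0.0, -0.13, -0.23], [-0.016, -0.01, -0.0, 0.0, 0.0, -0.15, -0.23], [-0.016, -0.01, -0.0, 0.0, 0.0, -0.15, -0.23]]
```

Still in the gear play. Continue.

Call:
{"op": "servo_tool", "data": {
  "rows": [
    [-0.002, -0.002, 0, 0, 0, -0.02, -0.23],
    [-0.004, -0.003, 0, 0, 0, -0.04, -0.23],
    [-0.007, -0.005, 0, 0, 0, -0.06, -0.23],
    [-0.009, -0.006, 0, 0, 0, -0.08, -0.23],
    [-0.012, -0.008, 0, 0, 0, -0.11, -0.23],
    [-0.014, -0.009, 0, 0, 0, -0.13, -0.23],
    [-0.016, -0.01, 0, 0, 0, -0.15, -0.23],
    [-0.016, -0.01, 0, 0, 0, -0.15, -0.23]
  ]
}}

```text
time_s: 18.33
ee_pos: [0.6311, -0.0677, 0.0834]
eef_rot: [3.138, 0.001, 2.038]
force: [1.7, 0.7, -1.3]
grip_width: 0.0365
```

```bash
python3 f.py; python3 arc.py 1.22 7
```

```text
a 1.096 F [ 0.72  0.8  -1.2 ] sd [0.68 0.33 0.24] Ftan -1.01 torque 0.13 t 18.4833
t 18.53 tcp [ 0.6315 -0.0675  0.0834] yaw 2.04 a 1.095 pi-yaw 1.102 r 0.1299 F [ 1.86  0.88 -0.69] Ftan -2.05 Frad 0.07 w 0.0362
[[-0.002, -0.001, -0.0, 0.0, 0.0, -0.01, -0.23], [-0.004, -0.002, -0.0, 0.0, 0.0, -0.03, -0.23], [-0.006, -0.003, -0.0, 0.0, 0.0, -0.05, -0.23], [-0.008, -0.004, -0.0, 0.0, 0.0, -0.06, -0.23], [-0.01, -0.005, -0.0, 0.0, 0.0, -0.08, -0.23], [-0.013, -0.006, -0.0, 0.0, 0.0, -0.1, -0.23], [-0.015, -0.007, -0.0, 0.0, 0.0, -0.12, -0.23], [-0.015, -0.007, -0.0, 0.0, 0.0, -0.12, -0.23]]
```

Call:
{"op": "servo_tool", "data": {
  "rows": [
    [-0.002, -0.001, 0, 0, 0, -0.01, -0.23],
    [-0.004, -0.002, 0, 0, 0, -0.03, -0.23],
    [-0.006, -0.003, 0, 0, 0, -0.05, -0.23],
    [-0.008, -0.004, 0, 0, 0, -0.06, -0.23],
    [-0.01, -0.005, 0, 0, 0, -0.08, -0.23],
    [-0.013, -0.006, 0, 0, 0, -0.1, -0.23],
    [-0.015, -0.007, 0, 0, 0, -0.12, -0.23],
    [-0.015, -0.007, 0, 0, 0, -0.12, -0.23]
  ]
}}

```text
time_s: 19.2
ee_pos: [0.616, -0.0746, 0.0834]
eef_rot: [3.139, 0.001, 1.918]
force: [0.9, 1.8, -1.0]
grip_width: 0.0361
```

```bash
python3 f.py; python3 arc.py 1.34 7
```

```text
a 1.223 F [ 0.92  1.2  -0.78] sd [0.17 0.48 0.19] Ftan -1.28 torque 0.17 t 19.35
t 19.4 tcp [ 0.6165 -0.0745  0.0834] yaw 1.92 a 1.223 pi-yaw 1.221 r 0.1303 F [ 0.4   1.25 -0.64] Ftan -0.8 Frad -1.04 w 0.0363
[[-0.002, -0.0, -0.0, 0.0, 0.0, -0.02, -0.23], [-0.004, -0.001, -0.0, 0.0, 0.0, -0.03, -0.23], [-0.006, -0.002, -0.0, 0.0, 0.0, -0.05, -0.23], [-0.008, -0.002, -0.0, 0.0, 0.0, -0.07, -0.23], [-0.01, -0.003, -0.0, 0.0, 0.0, -0.09, -0.23], [-0.013, -0.004, -0.0, 0.0, 0.0, -0.1, -0.23], [-0.015, -0.004, -0.0, 0.0, 0.0, -0.12, -0.23], [-0.015, -0.004, -0.0, 0.0, 0.0, -0.12, -0.23]]
```

Call:
{"op": "servo_tool", "data": {
  "rows": [
    [-0.002, 0, 0, 0, 0, -0.02, -0.23],
    [-0.004, -0.001, 0, 0, 0, -0.03, -0.23],
    [-0.006, -0.002, 0, 0, 0, -0.05, -0.23],
    [-0.008, -0.002, 0, 0, 0, -0.07, -0.23],
    [-0.01, -0.003, 0, 0, 0, -0.09, -0.23],
    [-0.013, -0.004, 0, 0, 0, -0.1, -0.23],
    [-0.015, -0.004, 0, 0, 0, -0.12, -0.23],
    [-0.015, -0.004, 0, 0, 0, -0.12, -0.23]
  ]
}}

```text
time_s: 20.07
ee_pos: [0.6011, -0.0788, 0.0835]
eef_rot: [3.139, 0.001, 1.798]
force: [1.2, -0.7, 0.0]
grip_width: 0.0363
```

```bash
python3 f.py; python3 arc.py 1.47 7
```

```text
a 1.343 F [ 2.04 -0.89 -0.44] sd [0.52 0.16 0.29] Ftan -1.79 torque 0.23 t 20.2167
t 20.27 tcp [ 0.6015 -0.0786  0.0834] yaw 1.8 a 1.342 pi-yaw 1.341 r 0.13 F [ 1.52 -0.19  0.39] Ftan -1.44 Frad 0.53 w 0.036
[[-0.002, -0.001, -0.0, 0.0, 0.0, -0.02, -0.23], [-0.005, -0.001, -0.0, 0.0, 0.0, -0.04, -0.23], [-0.007, -0.001, -0.0, 0.0, 0.0, -0.06, -0.23], [-0.009, -0.002, -0.0, 0.0, 0.0, -0.07, -0.23], [-0.012, -0.002, -0.0, 0.0, 0.0, -0.09, -0.23], [-0.014, -0.002, -0.0, 0.0, 0.0, -0.11, -0.23], [-0.016, -0.003, -0.0, 0.0, 0.0, -0.13, -0.23], [-0.016, -0.003, -0.0, 0.0, 0.0, -0.13, -0.23]]
```

Call:
{"op": "servo_tool", "data": {
  "rows": [
    [-0.002, -0.001, 0, 0, 0, -0.02, -0.23],
    [-0.005, -0.001, 0, 0, 0, -0.04, -0.23],
    [-0.007, -0.001, 0, 0, 0, -0.06, -0.23],
    [-0.009, -0.002, 0, 0, 0, -0.07, -0.23],
    [-0.012, -0.002, 0, 0, 0, -0.09, -0.23],
    [-0.014, -0.002, 0, 0, 0, -0.11, -0.23],
    [-0.016, -0.003, 0, 0, 0, -0.13, -0.23],
    [-0.016, -0.003, 0, 0, 0, -0.13, -0.23]
  ]
}}

```text
time_s: 20.93
ee_pos: [0.5852, -0.0815, 0.0835]
eef_rot: [3.139, 0.0, 1.669]
force: [3.8, 1.5, -0.7]
grip_width: 0.0361
```

```bash
python3 f.py; python3 arc.py 1.6 7
```

```text
a 1.467 F [ 3.48  2.01 -0.33] sd [0.54 0.34 0.41] Ftan -3.67 torque 0.48 t 21.0833
t 21.13 tcp [ 0.5855 -0.0814  0.0834] yaw 1.671 a 1.467 pi-yaw 1.471 r 0.1301 F [2.87 2.33 0.  ] Ftan -3.1 Frad -2.02 w 0.036
[[-0.002, -0.0, -0.0, 0.0, 0.0, -0.02, -0.23], [-0.005, -0.0, -0.0, 0.0, 0.0, -0.03, -0.23], [-0.007, -0.0, -0.0, 0.0, 0.0, -0.05, -0.23], [-0.01, -0.001, -0.0, 0.0, 0.0, -0.07, -0.23], [-0.012, -0.001, -0.0, 0.0, 0.0, -0.09, -0.23], [-0.015, -0.001, -0.0, 0.0, 0.0, -0.11, -0.23], [-0.017, -0.001, -0.0, 0.0, 0.0, -0.13, -0.23], [-0.017, -0.001, -0.0, 0.0, 0.0, -0.13, -0.23]]
```

Torque is starting to climb (0.48 N·m). Slower now: +0.1 rad.

Call:
{"op": "servo_tool", "data": {
  "rows": [
    [-0.002, 0, 0, 0, 0, -0.01, -0.23],
    [-0.004, 0, 0, 0, 0, -0.03, -0.23],
    [-0.006, 0, 0, 0, 0, -0.04, -0.23],
    [-0.008, 0, 0, 0, 0, -0.06, -0.23],
    [-0.01, 0, 0, 0, 0, -0.07, -0.23],
    [-0.012, 0, 0, 0, 0, -0.09, -0.23],
    [-0.013, 0, 0, 0, 0, -0.1, -0.23],
    [-0.013, 0, 0, 0, 0, -0.1, -0.23]
  ]
}}

```text
time_s: 21.8
ee_pos: [0.5727, -0.082, 0.0835]
eef_rot: [3.138, 0.002, 1.569]
force: [7.4, -2.5, -2.0]
grip_width: 0.0368
```

```bash
python3 f.py; python3 arc.py 1.66 7
```

```text
a 1.565 F [ 7.01 -2.22 -2.28] sd [0.54 0.57 0.62] Ftan -6.99 torque 0.91 t 21.95
t 22.0 tcp [ 0.5728 -0.082   0.0835] yaw 1.57 a 1.564 pi-yaw 1.571 r 0.13 F [ 7.11 -3.01 -2.84] Ftan -7.09 Frad 3.06 w 0.0361
[[-0.002, 0.0, -0.0, 0.0, 0.0, -0.01, -0.23], [-0.004, 0.0, -0.0, 0.0, 0.0, -0.02, -0.23], [-0.005, 0.0, -0.0, 0.0, 0.0, -0.03, -0.23], [-0.007, 0.0, -0.0, 0.0, 0.0, -0.05, -0.23], [-0.009, 0.0, -0.0, 0.0, 0.0, -0.06, -0.23], [-0.011, 0.0, -0.0, 0.0, 0.0, -0.07, -0.23], [-0.012, 0.001, -0.0, 0.0, 0.0, -0.09, -0.23], [-0.012, 0.001, -0.0, 0.0, 0.0, -0.09, -0.23]]
```

Call:
{"op": "servo_tool", "data": {
  "rows": [
    [-0.002, 0, 0, 0, 0, -0.01, -0.23],
    [-0.003, 0, 0, 0, 0, -0.02, -0.23],
    [-0.005, 0, 0, 0, 0, -0.035, -0.23],
    [-0.006, 0, 0, 0, 0, -0.045, -0.23],
    [-0.008, 0, 0, 0, 0, -0.06, -0.23],
    [-0.009, 0, 0, 0, 0, -0.07, -0.23],
    [-0.01, 0, 0, 0, 0, -0.075, -0.23],
    [-0.01, 0, 0, 0, 0, -0.075, -0.23]
  ]
}}

```text
time_s: 22.67
ee_pos: [0.5633, -0.0819, 0.0835]
eef_rot: [3.136, 0.002, 1.495]
force: [8.1, 1.3, -3.2]
grip_width: 0.0365
```

```bash
python3 f.py; python3 arc.py
```

```text
a 1.638 F [ 8.08  1.84 -3.13] sd [0.35 0.37 0.17] Ftan -7.94 torque 1.03 t 22.8167
t 22.87 tcp [ 0.5633 -0.0819  0.0835] yaw 1.495 a 1.638 pi-yaw 1.647 r 0.1302 F [ 8.5   1.41 -3.47] Ftan -8.39 Frad -1.98 w 0.0364
```

Call:
{"op": "servo_tool", "data": {
  "rows": [
    [-0.001, 0, 0, 0, 0, -0.01, -0.23],
    [-0.002, 0, 0, 0, 0, -0.02, -0.23],
    [-0.003, 0, 0, 0, 0, -0.025, -0.23],
    [-0.004, 0, 0, 0, 0, -0.03, -0.23],
    [-0.005, 0, 0, 0, 0, -0.04, -0.23],
    [-0.006, 0.001, 0, 0, 0, -0.05, -0.23],
    [-0.007, 0.001, 0, 0, 0, -0.055, -0.23],
    [-0.007, 0.001, 0, 0, 0, -0.055, -0.23]
  ]
}}

```text
time_s: 23.53
ee_pos: [0.5569, -0.0812, 0.0835]
eef_rot: [3.134, 0.002, 1.439]
force: [10.1, -0.7, -5.8]
grip_width: 0.0365
```

```bash
python3 f.py; python3 f.py; python3 c.py w8
```

```text
a 1.687 F [10.03 -0.58 -5.1 ] sd [0.14 0.34 0.58] Ftan -10.03 torque 1.31 t 23.6833
a 1.687 F [10.34 -0.8  -4.25] sd [0.25 0.24 0.36] Ftan -10.36 torque 1.35 t 23.8833
[ 0.557  -0.0812  0.0835] [3.134e+00 2.000e-03 1.439e+00] [ 9.85 -1.19 -4.78] 23.9333
ratchet 0.82 [313.1   4.9] [0.5702 0.0476 0.101 ] [0.57   0.044  0.1135]
grip 0.96 [329.6 257.3] [ 0.562  -0.0809  0.101 ] [ 0.5623 -0.0753  0.1119]
lever_tip 0.56 [339.6   4.7] [0.5807 0.041  0.1195] [0.5802 0.0397 0.1242]
```

Call:
{"op": "servo_tool", "data": {
  "rows": [
    [-0.001, 0, 0, 0, 0, -0.005, -0.23],
    [-0.001, 0, 0, 0, 0, -0.01, -0.23],
    [-0.002, 0, 0, 0, 0, -0.015, -0.23],
    [-0.003, 0, 0, 0, 0, -0.02, -0.23],
    [-0.003, 0, 0, 0, 0, -0.02, -0.23],
    [-0.003, 0, 0, 0, 0, -0.02, -0.23],
    [-0.003, 0, 0, 0, 0, -0.02, -0.23],
    [-0.003, 0, 0, 0, 0, -0.02, -0.23]
  ]
}}

```text
time_s: 24.85
ee_pos: [0.5546, -0.0811, 0.0835]
eef_rot: [3.132, 0.002, 1.419]
force: [9.8, 2.3, -5.4]
grip_width: 0.0362
```

```bash
python3 f.py; python3 f.py; python3 arc.py 1.3 8
```

```text
a 1.705 F [10.3   2.28 -4.95] sd [0.45 0.17 0.34] Ftan -9.9 torque 1.29 t 25.0
a 1.705 F [10.69  2.19 -4.94] sd [0.24 0.28 0.42] Ftan -10.3 torque 1.34 t 25.2
t 25.25 tcp [ 0.5546 -0.0811  0.0835] yaw 1.419 a 1.705 pi-yaw 1.722 r 0.1302 F [10.38  2.98 -5.37] Ftan -9.89 Frad -4.33 w 0.0362
[[0.007, -0.0, -0.0, 0.0, 0.0, 0.07, -0.23], [0.013, -0.001, -0.0, 0.0, 0.0, 0.12, -0.23], [0.02, -0.001, -0.0, 0.0, 0.0, 0.17, -0.23], [0.026, -0.001, -0.0, 0.0, 0.0, 0.22, -0.23], [0.033, 0.0, -0.0, 0.0, 0.0, 0.27, -0.23], [0.039, 0.001, -0.0, 0.0, 0.0, 0.32, -0.23], [0.046, 0.002, -0.0, 0.0, 0.0, 0.37, -0.23], [0.052, 0.004, -0.0, 0.0, 0.0, 0.42, -0.23]]
```

Call:
{"op": "servo_tool", "data": {
  "rows": [
    [-0.001, 0, 0, 0, 0, -0.005, -0.23],
    [-0.002, 0, 0, 0, 0, -0.01, -0.23],
    [-0.002, 0, 0, 0, 0, -0.01, -0.23],
    [-0.002, 0, 0, 0, 0, -0.01, -0.23],
    [-0.002, 0, 0, 0, 0, -0.01, -0.23],
    [-0.002, 0, 0, 0, 0, -0.01, -0.23],
    [-0.002, 0, 0, 0, 0, -0.01, -0.23],
    [-0.002, 0, 0, 0, 0, -0.01, -0.23]
  ]
}}

```text
time_s: 25.92
ee_pos: [0.5533, -0.0809, 0.0835]
eef_rot: [3.131, 0.001, 1.409]
force: [10.6, 2.2, -5.4]
grip_width: 0.0366
```

```bash
python3 f.py; python3 f.py; python3 c.py w9
```

```text
a 1.715 F [10.94  2.37 -5.32] sd [0.39 0.25 0.54] Ftan -10.49 torque 1.37 t 26.0667
a 1.715 F [10.58  2.09 -5.27] sd [0.32 0.58 0.77] Ftan -10.17 torque 1.32 t 26.2667
[ 0.5533 -0.0809  0.0835] [3.131e+00 1.000e-03 1.409e+00] [10.46  2.46 -5.79] 26.3167
ratchet 0.58 [312.1   5.6] [0.57   0.0473 0.101 ] [0.5697 0.044  0.1127]
grip 0.66 [333.1 258.4] [ 0.5602 -0.0817  0.101 ] [ 0.5606 -0.0758  0.1125]
lever_tip 0.81 [338.6   1.9] [0.5804 0.0417 0.1195] [0.5797 0.0398 0.1261]
lever_tip 0.59 [332.3 258.5] [ 0.5604 -0.0722  0.1195] [ 0.5601 -0.076   0.1121]
nut 0.7 [334.6 258.7] [ 0.5591 -0.1202  0.027 ] [ 0.5613 -0.0758  0.1131]
```

View pics/w9.png

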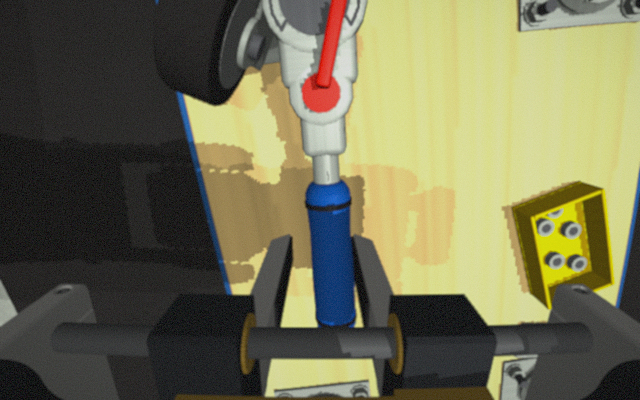

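Finger on the right bears on the grip (333,258), and the lever still leans right. The pull held steady at about 10.3 N (1.35 N·m by force, 1.4–1.45 by angle). Letting it back gently.

Call:
{"op": "servo_tool", "data": {
  "rows": [
    [0.006, -0.001, 0, 0, 0, 0.05, -0.23],
    [0.012, -0.001, 0, 0, 0, 0.1, -0.23],
    [0.019, -0.001, 0, 0, 0, 0.15, -0.23],
    [0.026, -0.001, 0, 0, 0, 0.2, -0.23],
    [0.032, -0.001, 0, 0, 0, 0.25, -0.23],
    [0.038, 0, 0, 0, 0, 0.3, -0.23],
    [0.045, 0.001, 0, 0, 0, 0.35, -0.23],
    [0.045, 0.001, 0, 0, 0, 0.35, -0.23]
  ]
}}

```text
time_s: 27.23
ee_pos: [0.5985, -0.0799, 0.0832]
eef_rot: [3.131, 0.001, 1.761]
force: [-0.1, 0.6, 1.2]
grip_width: 0.0363
```

```bash
python3 f.py; python3 c.py w10
```

```text
a 1.372 F [-0.08 -0.34  0.12] sd [0.14 0.89 0.67] Ftan 0.15 torque -0.02 t 27.3833
[ 0.5978 -0.08    0.0833] [3.131e+00 1.000e-03 1.757e+00] [-0.34  0.46 -0.05] 27.4333
ratchet 0.82 [315.9   2.9] [0.5708 0.0475 0.101 ] [0.5715 0.0443 0.1122]
grip 0.73 [319.9 258.2] [ 0.5966 -0.0797  0.101 ] [ 0.5955 -0.0742  0.112 ]
grip 0.46 [316.2   1.5] [0.5708 0.0481 0.101 ] [0.5715 0.045  0.1116]
lever_tip 0.67 [336.7   7. ] [0.5806 0.0423 0.1195] [0.5806 0.0406 0.1251]
```

View pics/w10.png

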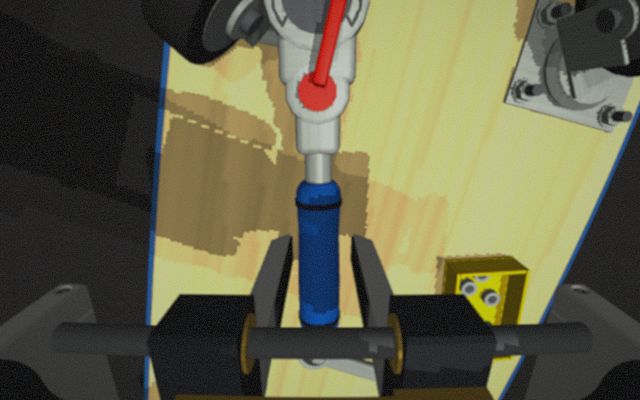

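The grip (320,258) sprang back by about 0.3 rad and sits centred and untouched; zero force. Open and lift away.

Call:
{"op": "servo_tool", "data": {
  "rows": [
    [0, 0, 0, 0, 0, 0, 0.1],
    [0, 0, 0, 0, 0, 0, 0.1],
    [0, 0, 0.01, 0, 0, 0, 0.1],
    [0, 0, 0.03, 0, 0, 0, 0.1],
    [0, 0, 0.06, 0, 0, 0, 0.1],
    [0, 0, 0.09, 0, 0, 0, 0.1],
    [0, -0.02, 0.12, 0, 0, 0, 0.1],
    [0, -0.04, 0.15, 0, 0, 0, 0.1]
  ]
}}

```text
time_s: 28.35
ee_pos: [0.598, -0.1197, 0.2361]
eef_rot: [3.13, 0.002, 1.76]
force: [1.0, -0.5, -0.2]
grip_width: 0.0514
```

Call:
{"op": "servo_tool", "data": {
  "rows": [
    [0, 0, 0.01, 0, 0, 0, 0.1],
    [0, 0, 0.02, 0, 0, 0, 0.1],
    [0, 0, 0.02, 0, 0, 0, 0.1],
    [0, 0, 0.02, 0, 0, 0, 0.1],
    [0, 0, 0.02, 0, 0, 0, 0.1],
    [0, 0, 0.02, 0, 0, 0, 0.1],
    [0, 0, 0.02, 0, 0, 0, 0.1],
    [0, 0, 0.02, 0, 0, 0, 0.1]
  ]
}}

```text
time_s: 29.02
ee_pos: [0.5979, -0.1195, 0.2554]
eef_rot: [3.131, 0.001, 1.76]
force: [-0.8, 0.5, 0.8]
grip_width: 0.0514
```

```bash
python3 c.py w11; python3 - <<'E'
from h import *
p=cams.camera("top"); save(p,"top9.png")
for k in ["nut_tray","spanner","lube_can","spare_wheel"]:
    q=cams.place_of(p,k); print(k,[(round(x["p"],2),(np.array(x["at"])*[640,400]).round(1)) for x in q[:1]])
E
```

```text
[ 0.5979 -0.1195  0.2554] [3.131e+00 1.000e-03 1.760e+00] [-0.77  0.46  0.83] 29.0167
ratchet 0.79 [323.7  15.8] [0.5694 0.0479 0.101 ] [0.5698 0.0449 0.1124]
grip 0.66 [323.1 150.7] [ 0.5936 -0.0802  0.101 ] [ 0.5931 -0.0786  0.1133]
grip 0.62 [360.6 253.9] [ 0.6603 -0.1909  0.101 ] [ 0.6771 -0.2231  0.0308]
lever_tip 0.57 [332.8  16.3] [0.5782 0.0443 0.1195] [0.5782 0.043  0.1245]
nut_tray [(0.75, array([347.2, 160.8]))]
spanner []
lube_can [(0.97, array([178.3, 230.4]))]
spare_wheel [(0.77, array([473.5, 252.9]))]
```

View pics/w11.png

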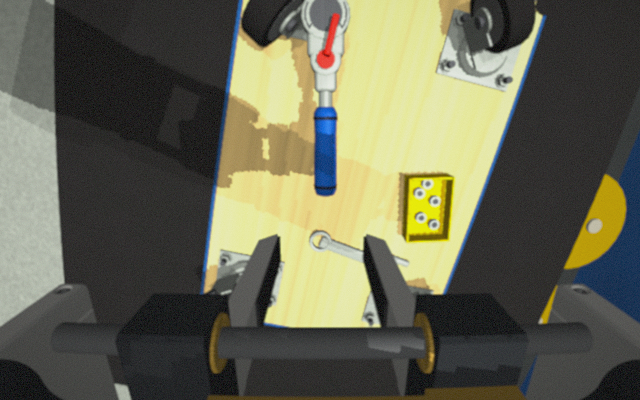

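The lever ((334,18) to pivot (325,60)) still leans to the tighten side, the ratchet is on the nut, the other things are in place, and the arm is clear. Handing in.

```bash
python3 -c "
from station import hand_in
print(hand_in())"
```

```text
the job is handed in; nothing more can be done
None
```

The nut is nipped up at about 1.35–1.45 N·m and the job is handed in at about 29 s of the 72 s; the hand-in gave no verdict.

- **Lever:** I flipped the red reversing lever to the tighten side with one finger. It still leans that way in the last picture.
- **Strokes:** I swung the handle back and pulled a tightening stroke, which met only light drag of about 0.23 N·m. A second swing back and pull, taken in small checked steps, brought the nut up against its washer.
- **Final pull:** I held it steady at about 10.3 N at the middle of the grip. That is 1.32–1.37 N·m by the wrist force and about 1.43 N·m by the handle angle. The two disagree slightly: over the last 0.03 rad the force barely rose, where about 0.1 N·m was expected.
- **Let go:** I eased the handle back and it sprang about 0.3 rad until the force read zero. Then I opened the fingers and lifted clear.
- **Last look:** The ratchet is on the nut. The tray, can and spare wheel are within about 2 pixels of where they started in the top view. The detector missed the spanner there, but the wrist picture shows it still lying on the deck, and I did not measure its position.

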